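# Swing the diverter gate and drop the bush down the chute to the crate

### The job

Send the plain brass bush down the oak hopper into the slatted oak crate. First push the hopper's iron lever fully over to its stop on the side away from the crate, so that the gate inside covers the plain steel bin's chute and leaves the crate's chute open; then drop the bush into the middle of the hopper's mouth and leave the lever where you set it.

Things in the scene. Friction and masses are not known exactly. Their poses are not given: they have to be found in the camera images.
- bush_center (a point): Plain brass bush: upright tube of even thickness, 38 mm outside diameter, 22 mm bore, 40 mm tall, about 0.25 kg, standing on the planks. The point is its centre, 20 mm up. Not wanted: a brass bush with a wide 54 mm flange at its foot, and a galvanised steel grease cup, which stand nearby.
- hopper: Fixed oak hopper over two open boxes. Origin on the planks under its mouth's centre; y runs from box to box, x away from the robot. Mouth 170 mm up, 100 (x) by 144 mm (y) inside, walls 12 mm. The gate inside pivots about x at y 0, z 75 mm, leans as the lever does, covers that side's chute, and a part dropped in the middle slides to the other side. At its stop its top is level with the mouth.
- lever_ball (a point): Centre of the 26 mm iron ball on the gate's lever, a 12 mm round bar rising from the pivot outside the hopper's far wall (hopper x = +92 mm); ball 150 mm from the pivot. Swings in the hopper's y-z plane, 0.62 rad to a stop on either side: ball 225 mm up when upright, 197 mm up and 87 mm aside at a stop. Starts near upright; 2 N moves it; it stays where left and turns the gate.
- crate: Fixed slatted oak crate under one of the hopper's chutes (its +y or -y side, differing between starts), half out from under it: 116 (hopper x) by 150 mm (hopper y), 60 mm high, walls 6 mm, open on top. Origin at the centre of its underside, 83 mm from the hopper's origin. Under the other chute is a plain-sided galvanised steel bin of the same size.
Mind the look-alikes: they are no part of the job. There is more than one size of the hopper; the one meant has the size given above.

How it is judged:
By the outcome, as a careful person would: the job done as asked, in the order asked, and still so for the second after the job is handed in, with the robot touching nothing.
It also fails if it takes over 54 s, if anything falls off the work surface, if the arm or the gripper's body presses on something with over 40 N, if the wrist force passes 120 N, or if a joint passes its speed limit or range.

### The arm

A 6-joint arm with a two-finger parallel gripper is mounted at the origin on the work surface. World frame = base frame: x ahead of the robot, y to its left, z up, the work surface at z = 0. Lengths are in mm, angles in rad, forces in N, time in s.
With the tool pointing down it reaches from about 300 to 775 mm from the base axis. Payload 14.6 kg.
Tool frame: the origin (TCP) lies at the very end of the fingers, on their centre line; the grasp point (between the pads) lies 19 mm behind it; z points along the fingers, y is the line along which they close (so a half turn about z gives the same grasp; the last joint's range is limited). The gripper opens to 94 mm and grips with 3 to 60 N. Pads are 16 mm wide; open, the fingers measure 119 mm over their backs; the gripper's body (75 mm by 177 mm) begins 78 mm behind the grasp point.
Start: joints at [-1.356, 0.3, 1.521, -0, 1.321, -0.067], TCP at [152.94, -528.298, 205.446] pointing down, gripper open.
Joint ranges: [-3.03, 3.03], [-0.79, 2.21], [0.23, 2.52], [-1.04, 4.18], [0, 3.07], [-2.55, 2.55]. Speed limits (rad/s): [2.22, 2.22, 2.57, 3.14, 3.14, 3.14].

### API

Orientations are given as [roll, pitch, yaw] about the fixed x, y, z axes, in that order (R = Rz(yaw) Ry(pitch) Rx(roll)).
In Python, from cell import manip gives the robot as it stands.
- The arm moves only by the tool servo_tool, never from a script. Its argument "motion" is a list that holds one entry, the list of rows, each a list of 7 numbers: the shift along the world's x, y, z as a fraction of full scale, then the turn, a rotation vector about the world's x, y, z as a fraction of full scale, then the closure, from 0 (fully open) to 1 (shut). In form: [[[x, y, z, rx, ry, rz, gripper], ...]]. A call has 1 to 10 rows; each row is the pose to reach, as a shift and turn from the pose commanded when the call began, turning the shorter way round; what a row does not reach only later rows make up. Full scale, the value 1, is 0.5 m for a shift and pi rad for a turn. A row lasts 1/10 s, in which the tool goes at most 50 mm and 8.59 degrees, less where a joint would pass 70% of its speed; a pose out of reach is approached as far as the arm can. A call with a number of a shift or a turn outside -1 to 1 is refused whole. A call with a gripper value outside its range is refused whole. The fingers move at their own pace and stop on an object; "newtons" is the grip in N (left out, the last holds). Time passes only in rows, so rows that repeat a pose let the fingers close. It gives the time, the measured TCP pose, the force, the opening and the grip force at its end, in the units of the state.
- manip.read_state(): the state, without advancing time (a new reading comes with each control period).
- manip.camera(name): name is "side" or "top"; returns a dict with "frame" (400x640x3 uint8, red, green, blue), "range_z" (400x640 float32, mm along the optical axis (not along the pixel's ray), 0 where there is no reading), "vfov" (degrees; the focal length in pixels is half the picture's height over the tangent of half this angle, whatever the lens; pixels are square), "cx", "cy" (the principal point, pixels), "cam_to_world" (4x4, takes a point from camera to world coordinates). Camera axes: x right, y down, z forward; pixel columns grow to the right and rows downward; lengths in mm; the calibration is good to about 2 mm. A picture is of the moment at which its call begins.
- manip.sign_off(): hands the job in; it is judged then, once.
The state is a dict: "clock": time; "joints": joint angles; "qd": joint speeds; "effort": joint torques, N m; "eef_pos": TCP position; "eef_rot": TCP orientation; "wrist_force": force on the tool from outside, world axes, zero at the start; "moment": the same for the moment, N m; "finger_gap": finger opening in mm; "finger_force": force on a finger pad.
Only numpy, scipy, OpenCV 4.12 (cv2) and the standard library are available. Lean on these libraries where they do the work, as an engineer would, in place of code of your own. Each camera call takes 0.05 s, during which the arm holds its last target. There are 200 camera calls.

## Working session

There is one attempt and no reset: what is moved stays moved. The work goes in short steps, Python scripts to look and compute and a tool call to move; the robot and the scene stay as the last step left them, time stands still between calls to the robot, and variables do not carry over. Pictures are saved under pics/ and viewed, at most 10 in all, crops included, and the job is handed in when it is done.

Besides the shell and the picture viewer there is one more tool, called after "Emit:" in YAML: its name, and indented under it one key for each argument. servo_tool: Moves the arm, as the interface text tells. Its arguments: {"type":"object","properties":{"motion":{"type":"array"},"newtons":{"type":"number"}},"required":["motion"]}

```bash
mkdir -p pics; cat > h.py <<'E'
import numpy as np, cv2
from cell import manip
def cap(n):
    c=manip.camera(n); f=200/np.tan(np.radians(c["vfov"])/2)
    v,u=np.mgrid[0:400,0:640]; z=c["range_z"]
    P=np.stack([(u-c["cx"])/f*z,(v-c["cy"])/f*z,z,np.ones_like(z)],-1)@np.array(c["cam_to_world"]).T
    P=P[...,:3]; P[z<=0]=np.nan
    return c,P
def save(n,im): cv2.imwrite("pics/"+n,im[...,::-1])
E
python3 - <<'E'
from h import *
for n in("top","side"):
    c,P=cap(n); save(n+"0.png",c["frame"]); np.save(n+"0.npy",P); print(n,c["vfov"],np.round(c["cam_to_world"],2).tolist())
print(manip.read_state())
E
```

```text
top 55.327633715835546 [[0.03, -0.99, 0.1, 358.79], [-1.0, -0.03, -0.02, -23.27], [0.02, -0.1, -1.0, 1039.77], [0.0, 0.0, 0.0, 1.0]]
side 54.28578955711747 [[-1.0, -0.02, 0.05, 396.8], [-0.05, 0.61, -0.79, 632.88], [-0.01, -0.79, -0.61, 665.59], [0.0, 0.0, 0.0, 1.0]]
{'clock': 0.1, 'joints': array([-1.35558167e+00,  3.00393273e-01,  1.52150871e+00,  1.74108136e-05,
        1.32068744e+00, -6.65988359e-02]), 'qd': array([ 0.00074967, -0.00199623, -0.00188479, -0.00181762, -0.00085326,
       -0.00151587]), 'effort': array([-1.15995008e-03, -5.32644868e+01, -3.53285229e+01,  7.09000672e-02,
        2.34696642e-02, -5.43078534e-05]), 'eef_pos': array([ 152.90737293, -528.08032559,  204.9596312 ]), 'eef_rot': array([-3.14059921e+00, -8.31622256e-05,  2.81809133e-01]), 'wrist_force': array([-0.60659936, -0.39720473, -0.25524733]), 'moment': array([ 0.09082665,  0.0819913 , -0.0459926 ]), 'finger_force': 0.0, 'finger_gap': 94.1653112171449}
```

View pics/top0.png

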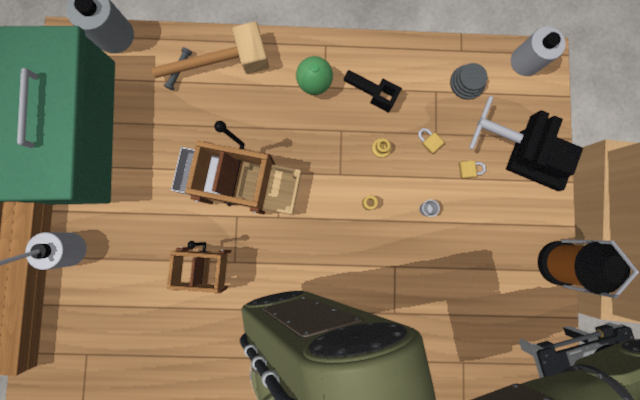

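View pics/side0.png

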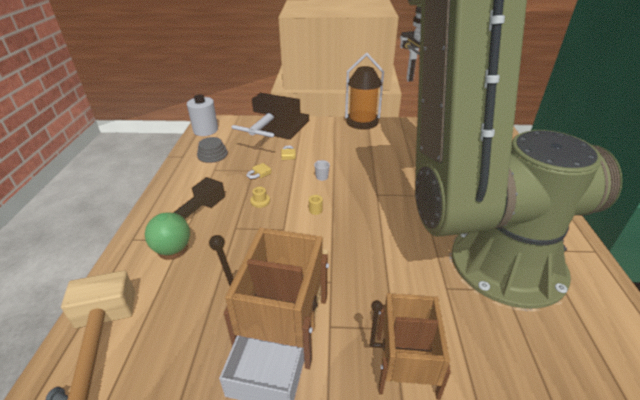

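The top view shows the large hopper at about (230,175), with the steel bin on its left (+y), the crate on its right (-y) and the lever ball at (221,127). The plain bush is at (371,202), the flanged bush at (382,147) and the grease cup at (430,208). The smaller hopper at (198,270) is a decoy. So the lever has to go to +y.

```bash
python3 - <<'E'
from h import *
P=np.load("top0.npy"); S=np.load("side0.npy")
def reg(P,u0,u1,v0,v1,z0,z1):
    q=P[v0:v1,u0:u1].reshape(-1,3); q=q[(q[:,2]>z0)&(q[:,2]<z1)]; return q
def rect(q):
    r=cv2.minAreaRect(q[:,:2].astype(np.float32)); return np.round(r[0],1),np.round(r[1],1),round(r[2],1)
for nm,PP,b in(("bushT",P,(355,388,188,218)),("bushS",S,(300,330,190,220)),("flangeT",P,(368,398,132,162))):
    q=reg(PP,*b,12,60); t=q[q[:,2]>36]
    print(nm,len(q),rect(q),"top",len(t),rect(t),q[:,2].max())
for nm,PP,b in(("hopT",P,(165,290,132,225)),("hopS",S,(215,335,222,350))):
    q=reg(PP,*b,164,174); print(nm,len(q),rect(q),np.round(cv2.boxPoints(cv2.minAreaRect(q[:,:2].astype(np.float32))),0).tolist())
for nm,PP,b in(("ballT",P,(210,232,116,138)),("ballS",S,(205,228,232,252))):
    q=reg(PP,*b,205,250); print(nm,len(q),q.mean(0).round(1),q.min(0).round(),q.max(0).round())
for nm,b in(("crate",(270,305,160,215)),("bin",(168,200,140,200))):
    q=reg(P,*b,54,64); print(nm,len(q),q.mean(0).round())
E
```

```text
bushT 136 (array([ 444.9, -173.8]), array([35.8, 35.2]), 2.7) top 103 (array([ 445.5, -173.9]), array([34.6, 34.9]), 2.7) 44.473222451727906
bushS 211 (array([ 445.6, -172.3]), array([37.1, 36.1]), 50.3) top 83 (array([ 445.2, -173.2]), array([37.4, 34. ]), 63.8) 42.560802918751506
flangeT 175 (array([ 598.1, -203.1]), array([49.1, 43.4]), 35.8) top 90 (array([ 600.6, -206.8]), array([33.6, 34.4]), 27.8) 44.49093133050064
hopT 1345 (array([507.8, 174.9]), array([168.9, 158.3]), 80.7) [[416.0, 104.0], [572.0, 79.0], [599.0, 245.0], [443.0, 271.0]]
hopS 2196 (array([507.1, 175.1]), array([169.8, 156.8]), 80.5) [[416.0, 104.0], [570.0, 78.0], [598.0, 246.0], [444.0, 272.0]]
ballT 116 [582.9 181.9 230.9] [572. 171. 219.] [596. 195. 238.]
ballS 216 [583.  189.5 228.2] [572. 175. 206.] [597. 197. 237.]
crate 270 [473.  41.  59.]
bin 111 [515. 326.  58.]
```

Emit:
servo_tool:
  motion:
    - [[0.5, 0.8, 0.12, 0, 0, -0.142, 1], [0.5, 0.8, 0.12, 0, 0, -0.142, 1], [0.5, 0.8, 0.12, 0, 0, -0.142, 1], [0.5, 0.8, 0.12, 0, 0, -0.142, 1], [0.5, 0.8, 0.12, 0, 0, -0.142, 1], [0.5, 0.8, 0.12, 0, 0, -0.142, 1], [0.5, 0.8, 0.12, 0, 0, -0.142, 1], [0.5, 0.8, 0.12, 0, 0, -0.142, 1], [0.5, 0.8, 0.12, 0, 0, -0.142, 1], [0.5, 0.8, 0.12, 0, 0, -0.142, 1]]
  newtons: 20

```text
clock: 1.1
eef_pos: [404.0, -125.6, 265.9]
eef_rot: [-3.141, -0.001, -0.162]
wrist_force: [0.2, -0.4, -0.0]
finger_gap: 17.3
finger_force: 0.0
```

Emit:
servo_tool:
  motion:
    - [[0.356, 0.54, 0, 0, 0, 0, 1], [0.356, 0.54, 0, 0, 0, 0, 1], [0.356, 0.54, 0, 0, 0, 0, 1], [0.356, 0.54, 0, 0, 0, 0, 1], [0.356, 0.54, 0, 0, 0, 0, 1], [0.356, 0.54, 0, 0, 0, 0, 1], [0.356, 0.54, 0, 0, 0, 0, 1], [0.356, 0.54, 0, 0, 0, 0, 1], [0.356, 0.54, 0, 0, 0, 0, 1], [0.356, 0.54, 0, 0, 0, 0, 1]]

```text
clock: 2.1
eef_pos: [580.6, 140.8, 265.5]
eef_rot: [3.141, 0.0, -0.165]
wrist_force: [0.8, -0.1, 0.2]
finger_gap: 0.6
finger_force: 0.0
```

```bash
python3 - <<'E'
from h import *
c,P=cap("side"); save("s1.png",cv2.resize(c["frame"][150:350,130:390],(780,600)))
print(manip.read_state()["eef_pos"])
E
```

```text
[580.63762657 140.68926215 265.7769102 ]
```

View pics/s1.png

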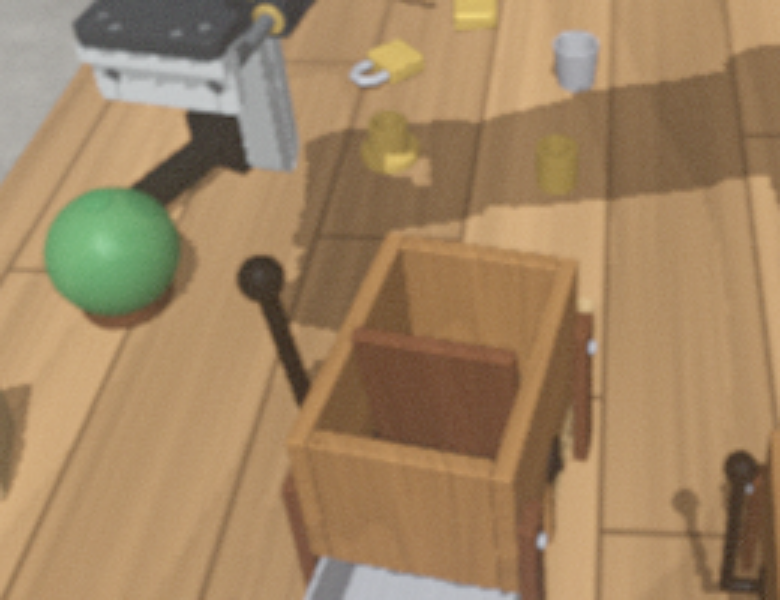

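The fingers at crop (270,165) hang in line with the ball at (262,275), on its -y side. I'll lower them and push toward +y.

Emit:
servo_tool:
  motion:
    - [[0, 0, -0.08, 0, 0, 0, 1], [0, 0, -0.146, 0, 0, 0, 1], [0, 0, -0.146, 0, 0, 0, 1], [0.005, 0.03, -0.146, 0, 0, 0, 1], [0.01, 0.06, -0.146, 0, 0, 0, 1], [0.014, 0.085, -0.146, 0, 0, 0, 1], [0.018, 0.11, -0.146, 0, 0, 0, 1], [0.021, 0.13, -0.146, 0, 0, 0, 1], [0.025, 0.148, -0.146, 0, 0, 0, 1], [0.025, 0.148, -0.146, 0, 0, 0, 1]]

```text
clock: 3.15
eef_pos: [593.5, 217.0, 192.5]
eef_rot: [-3.141, -0.0, -0.163]
wrist_force: [0.8, 0.6, -0.0]
finger_gap: 0.3
finger_force: 0.0
```

Emit:
servo_tool:
  motion:
    - [[0.001, 0.006, 0, 0, 0, 0, 1], [0.002, 0.012, 0, 0, 0, 0, 1], [0.003, 0.016, 0, 0, 0, 0, 1], [0.003, 0.018, 0, 0, 0, 0, 1], [0.003, 0.018, 0, 0, 0, 0, 1]]

```text
clock: 3.65
eef_pos: [595.0, 224.6, 192.5]
eef_rot: [3.142, -0.0, -0.164]
wrist_force: [0.7, -2.0, 1.1]
finger_gap: 0.6
finger_force: 0.6
```

```bash
python3 - <<'E'
from h import *
c,P=cap("side"); save("s2.png",cv2.resize(c["frame"][190:390,150:410],(780,600)))
s=manip.read_state(); print(s["eef_pos"],s["wrist_force"])
E
```

```text
[595.01259699 224.59547639 192.52250732] [ 0.43314082 -2.42178471 -0.30728334]
```

View pics/s2.png

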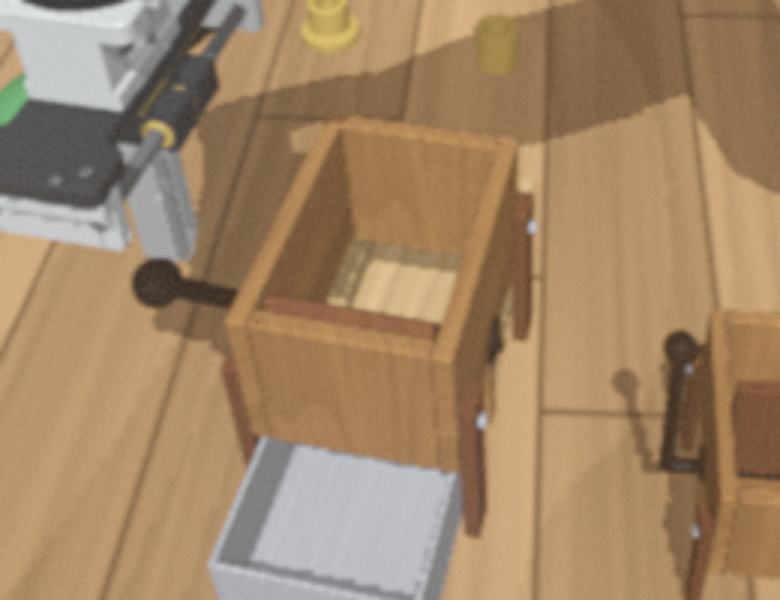

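The lever (ball at crop (157,283)) and the gate are nearly over to +y, and the crate's chute is open. There's no stop force yet, so I'll push on gently.

Emit:
servo_tool:
  motion:
    - [[0.001, 0.004, 0, 0, 0, 0, 1], [0.001, 0.008, 0, 0, 0, 0, 1], [0.001, 0.008, 0, 0, 0, 0, 1]]

```text
clock: 4.0
eef_pos: [595.3, 225.7, 192.3]
eef_rot: [3.136, 0.001, -0.166]
wrist_force: [-4.9, -19.8, 3.2]
finger_gap: 0.3
finger_force: 10.2
```

The stop is reached: 20 N with only 1 mm of motion. I'll back off, rise and travel to the bush.

Emit:
servo_tool:
  motion:
    - [[-0.01, -0.06, 0, 0, 0, 0, 1], [-0.01, -0.06, 0.08, 0, 0, 0, 0.8], [-0.01, -0.06, 0.16, 0, 0, 0, 0.36], [-0.3, -0.804, 0.16, 0, 0, 0, 0.36], [-0.3, -0.804, 0.16, 0, 0, 0, 0.36], [-0.3, -0.804, 0.16, 0, 0, 0, 0.36], [-0.3, -0.804, 0.16, 0, 0, 0, 0.36], [-0.3, -0.804, 0.16, 0, 0, 0, 0.36], [-0.3, -0.804, 0.16, 0, 0, 0, 0.36], [-0.3, -0.804, 0.16, 0, 0, 0, 0.36]]

```text
clock: 5.0
eef_pos: [462.4, -128.9, 272.9]
eef_rot: [-3.141, -0.001, -0.164]
wrist_force: [1.4, -1.3, 0.4]
finger_gap: 60.0
finger_force: 0.0
```

Emit:
servo_tool:
  motion:
    - [[0, -0.11, 0, 0, 0, 0, 0.36], [-0.02, -0.11, 0, 0, 0, 0, 0.36]]

```text
clock: 5.2
eef_pos: [452.9, -186.2, 272.4]
eef_rot: [3.141, -0.0, -0.168]
wrist_force: [-0.0, 1.1, -0.2]
finger_gap: 60.6
finger_force: 0.0
```

```bash
python3 - <<'E'
from h import *
s=manip.read_state(); print(s["eef_pos"],s["eef_rot"],s["finger_gap"])
P=cap("side")[1]
q=P[225:290,150:235].reshape(-1,3); q=q[(q[:,2]>180)&(q[:,2]<215)&(q[:,0]>575)]; print("ball",len(q),q.mean(0),q.min(0),q.max(0))
E
```

```text
[ 452.87456319 -186.21879591  272.37400307] [ 3.14127817e+00 -4.30486429e-04 -1.68275843e-01] 60.58693148707332
ball 212 [593.4607081  252.17872952 204.44839789] [583.20618013 237.73866973 181.99245597] [608.3027612  261.07481507 210.96922818]
```

Emit:
servo_tool:
  motion:
    - [[-0.015, 0.026, 0, 0, 0, 0, 0.36], [-0.015, 0.026, -0.1, 0, 0, 0, 0.36], [-0.015, 0.026, -0.2, 0, 0, 0, 0.36], [-0.015, 0.026, -0.3, 0, 0, 0, 0.36], [-0.015, 0.026, -0.4, 0, 0, 0, 0.36], [-0.015, 0.026, -0.42, 0, 0, 0, 0.36], [-0.015, 0.026, -0.42, 0, 0, 0, 0.36]]

```text
clock: 5.95
eef_pos: [445.8, -167.9, 62.5]
eef_rot: [-3.141, 0.002, -0.163]
wrist_force: [-0.4, 0.4, 1.3]
finger_gap: 60.3
finger_force: 0.0
```

```bash
python3 - <<'E'
from h import *
c,P=cap("side"); save("s3.png",cv2.resize(c["frame"][120:240,240:400],(800,600)))
print(manip.read_state()["eef_pos"])
E
```

```text
[ 446.71488911 -168.63741445   64.08325855]
```

View pics/s3.png

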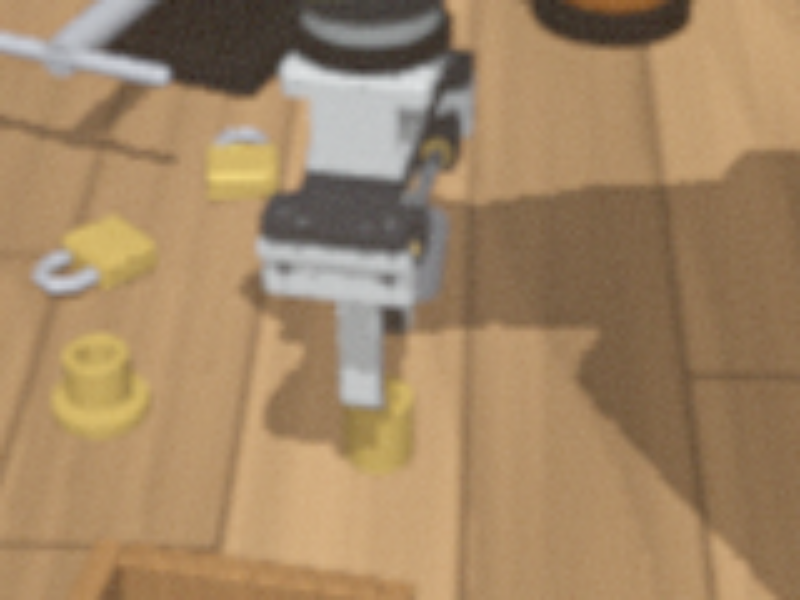

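The gripper is right over the bush: the near finger is at crop (360,390) and the bush at (380,430). A 5 mm correction in y, then down and grip.

Emit:
servo_tool:
  motion:
    - [[-0.002, -0.009, 0, 0, 0, 0, 0.36], [-0.002, -0.009, -0.06, 0, 0, 0, 0.36], [-0.002, -0.009, -0.116, 0, 0, 0, 0.36], [-0.002, -0.009, -0.116, 0, 0, 0, 0.36], [-0.002, -0.009, -0.116, 0, 0, 0, 1], [-0.002, -0.009, -0.116, 0, 0, 0, 1], [-0.002, -0.009, -0.116, 0, 0, 0, 1], [-0.002, -0.009, -0.116, 0, 0, 0, 1], [-0.002, -0.009, -0.116, 0, 0, 0, 1]]
  newtons: 25

```text
clock: 6.9
eef_pos: [445.6, -174.4, 5.9]
eef_rot: [3.141, -0.002, -0.164]
wrist_force: [-2.7, -0.1, 9.7]
finger_gap: 37.2
finger_force: 25.0
```

Emit:
servo_tool:
  motion:
    - [[0, 0, 0.08, 0, 0, 0, 1], [0, 0, 0.18, 0, 0, 0, 1], [0, 0, 0.28, 0, 0, 0, 1], [0, 0, 0.38, 0, 0, 0, 1], [0, 0, 0.46, 0, 0, 0, 1], [0.02, 0.1, 0.46, 0, 0, 0, 1], [0.03, 0.2, 0.46, 0, 0, 0, 1], [0.04, 0.3, 0.46, 0, 0, 0, 1], [0.05, 0.4, 0.46, 0, 0, 0, 1], [0.06, 0.48, 0.46, 0, 0, 0, 1]]

```text
clock: 7.9
eef_pos: [474.3, 68.5, 235.0]
eef_rot: [-3.141, -0.0, -0.164]
wrist_force: [0.9, -0.6, -2.5]
finger_gap: 37.2
finger_force: 25.0
```

Emit:
servo_tool:
  motion:
    - [[0.012, 0.09, 0, 0, 0, 0, 1], [0.022, 0.16, 0, 0, 0, 0, 1], [0.031, 0.21, 0, 0, 0, 0, 1], [0.031, 0.224, 0, 0, 0, 0, 1], [0.031, 0.224, 0, 0, 0, 0, 1], [0.031, 0.224, 0, 0, 0, 0, 1]]

```text
clock: 8.5
eef_pos: [490.2, 177.3, 234.6]
eef_rot: [3.141, -0.0, -0.165]
wrist_force: [1.3, -0.3, -3.6]
finger_gap: 37.3
finger_force: 25.0
```

```bash
python3 - <<'E'
from h import *
c,P=cap("side"); save("s4.png",cv2.resize(c["frame"][150:350,150:410],(780,600)))
s=manip.read_state(); print(s["eef_pos"],s["finger_gap"],s["wrist_force"])
E
```

```text
[490.25687242 177.09604547 234.61797178] 37.55634735251353 [-0.64373133  0.16517573 -3.18481896]
```

View pics/s4.png

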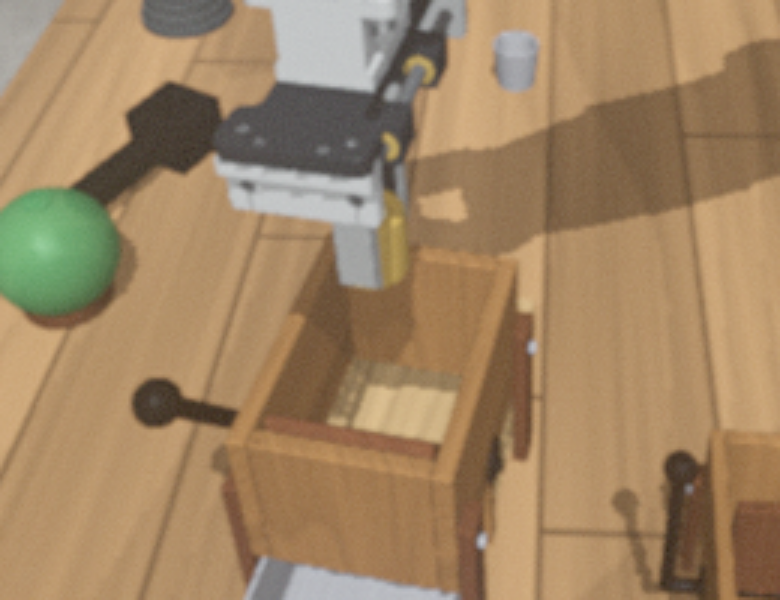

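The bush is held between the fingers at crop (390,240), above the hopper mouth. The lever is at its +y stop and the crate floor shows through the open chute. I'll lower the bush a little and release it.

Emit:
servo_tool:
  motion:
    - [[0.002, 0.001, -0.07, 0, 0, 0, 1], [0.002, 0.001, -0.136, 0, 0, 0, 1], [0.002, 0.001, -0.136, 0, 0, 0, 1], [0.002, 0.001, -0.136, 0, 0, 0, 1], [0.002, 0.001, -0.136, 0, 0, 0, 0.45], [0.002, 0.001, -0.136, 0, 0, 0, 0.45], [0.002, 0.001, -0.136, 0, 0, 0, 0.45], [0.002, 0.001, -0.05, 0, 0, 0, 0.45], [0.002, 0.001, 0.05, 0, 0, 0, 0.45], [0.002, 0.001, 0.12, 0, 0, 0, 0.45]]

```text
clock: 9.55
eef_pos: [491.5, 178.7, 298.4]
eef_rot: [-3.14, -0.003, -0.164]
wrist_force: [0.1, 0.3, -0.5]
finger_gap: 51.8
finger_force: 0.0
```

Emit:
servo_tool:
  motion:
    - [[0, -0.1, 0.06, 0, 0, 0, 0.45], [-0.05, -0.2, 0.06, 0, 0, 0, 0.45], [-0.05, -0.3, 0.06, 0, 0, 0, 0.45], [-0.05, -0.4, 0.06, 0, 0, 0, 0.45], [-0.05, -0.5, 0.06, 0, 0, 0, 0.45], [-0.05, -0.6, 0.06, 0, 0, 0, 0.45], [-0.05, -0.6, 0.06, 0, 0, 0, 0.45]]

```text
clock: 10.25
eef_pos: [465.8, -125.1, 324.9]
eef_rot: [3.141, -0.001, -0.168]
wrist_force: [-0.4, 0.6, 0.3]
finger_gap: 52.1
finger_force: 0.0
```

```bash
python3 - <<'E'
from h import *
a=cap("side")[0]["frame"][200:350,180:380]; b=cap("top")[0]["frame"][100:250,150:350]
save("s5.png",cv2.resize(np.vstack([a,b]),(400,600)))
print(manip.read_state()["eef_pos"])
E
```

```text
[ 466.18455876 -122.63361827  324.75111132]
```

View pics/s5.png

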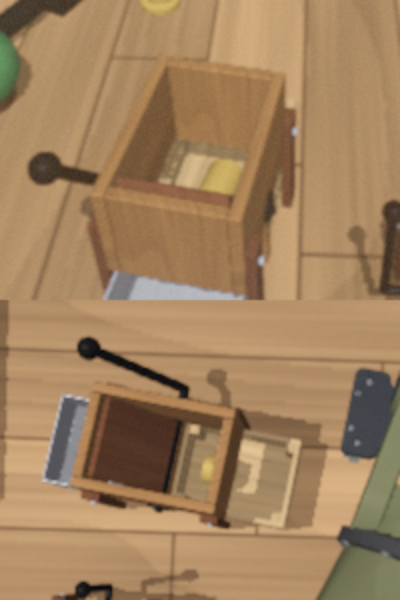

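The bush shows through the crate-side chute, at (225,178) in the side crop and (208,468) in the top crop. The lever is still at its stop. I'll check the bush's height and that it is at rest.

Emit:
servo_tool:
  motion:
    - [[0, 0, 0, 0, 0, 0, 0.45], [0, 0, 0, 0, 0, 0, 0.45], [0, 0, 0, 0, 0, 0, 0.45], [0, 0, 0, 0, 0, 0, 0.45], [0, 0, 0, 0, 0, 0, 0.45], [0, 0, 0, 0, 0, 0, 0.45], [0, 0, 0, 0, 0, 0, 0.45], [0, 0, 0, 0, 0, 0, 0.45]]

```text
clock: 11.15
eef_pos: [466.3, -121.4, 324.4]
eef_rot: [-3.142, 0.0, -0.164]
wrist_force: [-0.7, -0.3, 0.1]
finger_gap: 52.0
finger_force: 0.0
```

```bash
python3 - <<'E'
from h import *
o=np.array([491.2,177.8]);R=np.array([[.986,-.164],[.164,.986]])
for n,w in(("side",(270,320,265,305)),("top",(235,275,170,200))):
  for k in range(2):
    c,P=cap(n); f=c["frame"].astype(int)
    h=cv2.cvtColor(c["frame"],cv2.COLOR_RGB2HSV); u0,u1,v0,v1=w
    m=np.zeros(h.shape[:2],bool); m[v0:v1,u0:u1]=(h[v0:v1,u0:u1,1]>140)&(h[v0:v1,u0:u1,0]>21)&(h[v0:v1,u0:u1,0]<33)
    q=P[m]; print(n,m.sum(),np.nanmedian(q,0).round(1),np.nanmin(q,0).round(),np.nanmax(q,0).round(),"local",(R@(np.nanmedian(q,0)[:2]-o)).round())
E
```

```text
return np.nanmean(a, axis, out=out, keepdims=keepdims)
Traceback (most recent call last):
ValueError: zero-size array to reduction operation fmin which has no identity
```

```bash
python3 - <<'E'
from h import *
a,P=cap("side"); b,Q=cap("top"); np.save("P.npy",P); np.save("Q.npy",Q)
save("s6.png",cv2.resize(np.vstack([a["frame"][200:350,180:380],b["frame"][100:250,150:350]]),(400,600)))
E
```

```text
(no output)
```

View pics/s6.png

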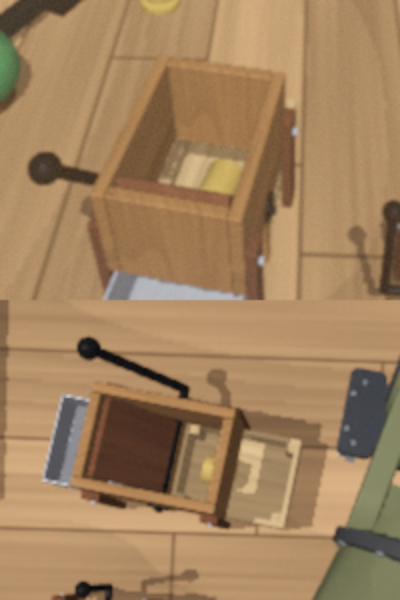

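It hasn't moved from (225,178) and (208,468) in the crops, so it is at rest. Next, its height.

```bash
python3 - <<'E'
import numpy as np
o=np.array([491.2,177.8]);R=np.array([[.986,-.164],[.164,.986]])
for f,pts in(("P",[(285,289),(290,289),(295,289),(292,284),(292,292)]),("Q",[(252,184),(254,184),(257,184),(254,181),(254,188),(254,192),(262,184),(245,184)])):
    A=np.load(f+".npy")
    for u,v in pts: p=A[v,u]; print(f,u,v,p.round(),"local",(R@(p[:2]-o)).round())
E
```

```text
P 285 289 [492. 128.  43.] local [  9. -49.]
P 290 289 [482. 127.  43.] local [ -1. -51.]
P 295 289 [472. 124.  40.] local [-10. -56.]
P 292 284 [479. 115.  44.] local [ -2. -64.]
P 292 292 [477. 134.  43.] local [ -7. -45.]
Q 252 184 [484. 136.  45.] local [ -0. -42.]
Q 254 184 [485. 131.  43.] local [  1. -47.]
Q 257 184 [469. 105. 170.] local [-10. -76.]
Q 254 181 [493. 132.  40.] local [  9. -45.]
Q 254 188 [475. 132.  38.] local [ -9. -48.]
Q 254 192 [450. 111. 166.] local [-29. -72.]
Q 262 184 [471.  96. 152.] local [ -6. -84.]
Q 245 184 [489. 162.   3.] local [  0. -16.]
```

The bush lies on the crate floor: its top is at 43 mm, about 38 mm plus the floor, at hopper y ≈ -45 to -64, inside the crate. The lever is at its stop and the robot is clear.

```bash
python3 -c "
from cell import manip
print(manip.sign_off())"
```

```text
the job is handed in; nothing more can be done
None
```

The job is handed in: the lever is at its stop on the side away from the crate, the plain brass bush is lying in the slatted oak crate, and the robot is clear after about 11 s of the 54 s allowed.

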